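# Open the grinder's burr cap with unknown thread hand

### The job

Open the coffee grinder for a look at its burrs: first turn the selector knob to the service mark (the long line that ends in a ring) and let it click in and leave it there, then unscrew the black cap. Nobody remembers whether its quarter-turn thread is normal or reverse, so try it both ways without wrenching it where it stops, and once it comes loose lift it straight off and finish still holding it in the gripper, upright and still, at least 6 cm up, above its opening. Leave the bowls, glass, hopper, brush and spoon where they are.

Things in the scene. Friction and masses are not known exactly. Their poses are not given: they have to be found in the camera images.
- grinder: Head of a bench coffee grinder, fixed: a grey box 180 mm (its x) by 300 mm (its y), with a flat aluminium deck 160 mm above the work surface. Origin: centre of its underside, on the work surface. Its x axis points away from the side with the steel spout and black grounds drawer; the black cap sits at the +y end of the deck, the selector knob at the -y end
- selector (a joint): Angle of the selector knob (rad), growing as it turns CLOCKWISE seen from above. Five click positions at 0, 0.45, 0.90, 1.35 and 1.80, each with a line on the deck; the service mark (the one long line ending in a small ring) is at 1.35. It starts clicked at 0, 0.45 or 0.90. Sprung clicks of about 0.2 N m; it snaps into the nearest one when let go and stays there
- selector_grip (a point): Middle of the selector's grip bar, on its vertical axis, 21 mm above the deck. Black knob: a 48 mm disc up to 7 mm above the deck with an upright grip bar 46 mm long, 14 mm wide, 28 mm tall (7 to 35 mm above the deck). Its x axis runs along the bar towards the pointer end (small nose, white line), z is up. Grinder-frame position (0, -80, 181) mm
- service_mark (a point): The small ring, 14 mm wide, at the end of the service line, printed on the deck 62 mm from the selector's axis
- cap_grip (a point): Middle of the grip bar of the loose black cap, 23 mm above the deck when seated. Round cap, 68 mm wide, 9 mm thick, knurled edge, with an upright grip bar 56 mm long, 16 mm wide, 28 mm tall (9 to 37 mm above the deck). Its x axis runs along the bar, z is up. Below the rim a stem with two lugs reaches 27 mm down into the grinder. Mass 0.14 to 0.28 kg
- opening (a point): Centre of the round opening (56 mm wide) under the cap, level with the deck. Quarter-turn thread, its hand (normal or reverse) hidden and different from start to start: the wrong way the cap stops dead after about 0.2 to 0.35 rad (a twist of 1 N m is plenty to feel it); the right way it turns freely and lifts straight out once it is between 1.15 and 1.85 rad from its starting angle, short of that not at all
- bowl0: Bystander, not to be disturbed: white cupping bowl, 90 mm wide, 60 mm high; stands beside the grinder, past the cap end. Origin: centre of its underside
- bowl1: Bystander, not to be disturbed: white cupping bowl, 90 mm wide, 60 mm high; stands beside the grinder, past the selector end. Origin: centre of its underside
- bowl2: Bystander, not to be disturbed: white cupping bowl, 90 mm wide, 60 mm high; stands off to the left. Origin: centre of its underside
- tumbler: Bystander, not to be disturbed: glass tumbler, 68 mm wide, 85 mm high; stands behind the grinder. Origin: centre of its underside
- hopper: Bystander, not to be disturbed: clear funnel-shaped bean hopper, 110 mm wide, 110 mm high; stands off to the right. Origin: centre of its underside
- brush: Bystander, not to be disturbed: cleaning brush, 130 mm long, wooden handle; lies on the grinder's deck along its back edge. Origin between handle and head, on its underside
- spoon: Bystander, not to be disturbed: steel spoon, 150 mm long; lies on the table behind the grinder. Origin between handle and head, on its underside
Mind the look-alikes: they are no part of the job. Leave any green or red look-alike of the part that bears cap_grip alone.

How it is judged:
On the way, in this order (a step that is already met when the one before it is completed fails the run):
1. the selector is clicked in at the service mark, and let go, with the cap still seated (value of joint selector between 1.23 and 1.47 rad and z of cap_grip in the frame of grinder below 0.191 m and contact force between the fingers and grinder below 0.05 N), for 0.2 s.
2. the cap has come up out of its thread (z of cap_grip in the frame of grinder above 0.203 m and value of joint selector between 1.23 and 1.47 rad), for 0.1 s.
At the end, for the whole second after the job is handed in: The selector is at the service mark (within 0.12 rad); the cap is gripped by the fingers, lifted at least 45 mm above its seated height, within 80 mm of straight above its opening, within 0.3 rad of upright, still (under 30 mm/s) and not touching the grinder; the fingers touch only the cap (value of joint selector between 1.23 and 1.47 rad and z of cap_grip in the frame of grinder above 0.228 m and horizontal distance between cap_grip and opening below 0.08 m and angle between cap_grip's own z axis and vertical below 0.3 rad and contact force between the fingers and cap above 1 N and contact force between each of cap, the fingers and grinder below 0.05 N and linear speed of cap below 0.03 m/s); the arm keeps its last pose, push and grip.
It fails at once if the cap is lifted while the selector is off the service mark (z of cap_grip in the frame of grinder above 0.191 m and not (value of joint selector between 1.15 and 1.55 rad)).
It fails at once if the cap is wrenched against its stop (over 200 N against the grinder, about 3.5 N m of twist) (contact force between cap and grinder above 200 N).
It fails at once if a bowl, the glass, the hopper, the brush or the spoon is pushed more than 30 mm (distance of any of bowl0, bowl1, bowl2, tumbler, hopper, brush, spoon from where it was at the start of the episode above 0.03 m).
It also fails if it takes over 61 s, if anything falls off the work surface, if the arm or the gripper's body presses on something with over 40 N, if the wrist force passes 120 N, or if a joint passes its speed limit or range.

### The arm

A 6-joint arm with a two-finger parallel gripper is mounted at the origin on the work surface. World frame = base frame: x ahead of the robot, y to its left, z up, the work surface at z = 0. Lengths are in m, angles in rad, forces in N, time in s.
With the tool pointing down it reaches from about 0.35 to 0.975 m from the base axis. Payload 4.9 kg.
Tool frame: the origin (TCP) lies at the very end of the fingers, on their centre line; the grasp point (between the pads) lies 19 mm behind it; z points along the fingers, x is the direction in which the jaws open and shut, and the axes are right-handed (so a half turn about z gives the same grasp; the last joint's range is limited). The gripper opens to 85 mm and grips with 20 to 120 N. Pads are 22 mm wide; open, the fingers measure 114 mm over their backs; the gripper's body (76 mm by 85 mm) begins 54 mm behind the grasp point. The pads swing forward as they close: fully open they stand 13 mm farther back than shut.
Start: joints at [-1.39, 0.053, 1.613, -0, 1.476, -0.119], TCP at [0.185, -0.597, 0.231] pointing down, gripper open.
Joint ranges: [-3.01, 3.01], [-1.01, 2.22], [0.06, 2.58], [-1.02, 4.17], [0.09, 2.62], [-3.14, 3.14]. Speed limits (rad/s): [2.57, 2.57, 3.14, 3.14, 3.14, 3.14].

### API

Orientations are given as a rotation vector (axis times angle).
In Python, from station import monitor, imaging, ticket gives the robot as it stands.
- The arm moves only by the tool step_arm, never from a script. Its argument "targets" is one flat list of numbers, 4 for each row, row after row: the shift along the tool's x, y, z in m, then the turn about the tool's z in rad. In form: [tx, ty, tz, roll, tx, ty, tz, roll, ...]. A call has 1 to 12 rows; each row is the pose to reach, as a shift and turn from the pose measured when the call began, along the tool's axes at that moment; what a row does not reach only later rows make up. A row lasts 1/12 s, in which the tool goes at most 41.7 mm and 7.16 degrees, less where a joint would pass 70% of its speed; a pose out of reach is approached as far as the arm can. A call with a gripper value outside its range is refused whole. "grip" is the finger opening in m, from 0 to 0.0854, set as the call begins (left out, the last holds). The fingers move at their own pace and stop on an object; "force" is the grip in N (left out, the last holds). Time passes only in rows, so rows that repeat a pose let the fingers close. It gives the time, the measured TCP pose, the force and the opening at its end, in the units of the state.
- monitor.get_obs(): the state, without advancing time (a new reading comes with each control period).
- imaging.get_image(name): name is "scene" or "top"; returns a dict with "color" (384x512x3 uint8, red, green, blue), "depth" (384x512 float32, m along the optical axis (not along the pixel's ray), 0 where there is no reading), "fov_y" (degrees; the focal length in pixels is half the picture's height over the tangent of half this angle, whatever the lens; pixels are square), "cx", "cy" (the principal point, pixels), "R" (3x3) and "t" (3): a world point X has camera coordinates R X + t. Camera axes: x right, y down, z forward; pixel columns grow to the right and rows downward; lengths in m; the calibration is good to about 2 mm. A picture is of the moment at which its call begins.
- ticket.finish_job(): hands the job in, once; it reports no verdict.
Trained networks look in a picture, given as the dict that the camera call returned (one of the last four; its "shot" number tells which), for a name from the list of things; names that differ only in an ending like _2 or _b are one class to them, and where a whole thing is asked for, a point or a joint stands for the part that bears it (a point fixed in the world has none). Each returns a list of dicts, best first, with "score" (0 to 1); they miss things now and then, are a little off and sometimes report something else, mostly with a low value. They report only what shows in the picture. A call takes as long as a camera call. They do not tell look-alikes from the thing itself.
- imaging.search_frame(name, picture): "uv" ([column, row] in pixels, amid what is visible of it).
- imaging.mark_of(name, picture): "uv" ([column, row] in pixels: a listed point, or the origin of a listed thing).
The state is a dict: "t": time; "q": joint angles; "dq": joint speeds; "effort": joint torques, N m; "tool_pos": TCP position; "tool_rot": TCP orientation; "contact_force": force on the tool from outside, world axes, zero at the start; "wrist_torque": the same for the moment, N m; "opening": finger opening in m.
Only numpy, scipy, OpenCV 4.12 (cv2) and the standard library are available. Lean on these libraries where they do the work, as an engineer would, in place of code of your own. Each camera call takes 0.05 s, during which the arm holds its last target.

## Working session

There is one attempt and no reset: what is moved stays moved. The work goes in short steps, Python scripts to look and compute and a tool call to move; the robot and the scene stay as the last step left them, time stands still between calls to the robot, and variables do not carry over. Pictures are saved under pics/ and viewed, and the job is handed in when it is done.

Besides the shell and the picture viewer there is one more tool, called as a command line: name --argument value ..., lists and objects as JSON in quotes. step_arm: Moves the arm, as the interface text tells. Its arguments: {"type":"object","properties":{"targets":{"type":"array","items":{"type":"number"}},"grip":{"type":"number"},"force":{"type":"number"}},"required":["targets"]}

```bash
mkdir -p pics; ls
cat > h.py <<'E'
import numpy as np, cv2
from scipy.spatial.transform import Rotation as Ro
from station import monitor, imaging, ticket
def ray(p,uv):
    H=p["color"].shape[0]; f=H/2/np.tan(np.radians(p["fov_y"])/2)
    d=np.array([(uv[0]-p["cx"])/f,(uv[1]-p["cy"])/f,1.]); R=np.array(p["R"]);t=np.array(p["t"])
    return -R.T@t, R.T@d
def atz(p,uv,z):
    o,d=ray(p,uv); return o+d*(z-o[2])/d[2]
def atd(p,uv):
    o,d=ray(p,uv); u,v=int(round(uv[0])),int(round(uv[1])); return o+d*p["depth"][v,u]
def proj(p,X):
    H=p["color"].shape[0]; f=H/2/np.tan(np.radians(p["fov_y"])/2)
    c=np.array(p["R"])@X+np.array(p["t"]); return np.array([p["cx"]+f*c[0]/c[2],p["cy"]+f*c[1]/c[2]])
def tri(p1,u1,p2,u2):
    o1,d1=ray(p1,u1);o2,d2=ray(p2,u2)
    A=np.stack([d1,-d2],1); s=np.linalg.lstsq(A,o2-o1,rcond=None)[0]
    a=o1+s[0]*d1;b=o2+s[1]*d2
    return (a+b)/2,np.linalg.norm(a-b)
def save(p,n,crop=None,k=1):
    im=p["color"][...,::-1]
    if crop: im=im[crop[1]:crop[3],crop[0]:crop[2]]
    cv2.imwrite("pics/"+n,cv2.resize(im,None,fx=k,fy=k,interpolation=cv2.INTER_CUBIC))
E
python3 - <<'E'
from h import *
import pickle
s=imaging.get_image("scene");t=imaging.get_image("top")
save(s,"s0.png");save(t,"t0.png");pickle.dump((s,t),open("p0.pkl","wb"))
for n in ["grinder","selector_grip","service_mark","cap_grip","opening","brush"]:
    for nm,p in(("s",s),("t",t)):
        for m in imaging.mark_of(n,p)[:3]: print(n,nm,np.round(m["uv"],1),round(m["score"],2),np.round(atd(p,m["uv"]),3))
for p in (s,t): print(p["shot"],p["fov_y"],-np.array(p["R"]).T@p["t"])
print(monitor.get_obs())
E
```

```text
pics
grinder s [245.1 212.4] 0.93 [ 0.609 -0.013  0.08 ]
grinder t [247.  162.5] 0.6 [ 0.706 -0.018  0.003]
selector_grip s [220.4 165.8] 0.44 [ 0.495 -0.077  0.199]
selector_grip t [268.8 213.1] 0.61 [ 0.494 -0.069  0.174]
service_mark s [207.9 181.3] 0.86 [ 0.514 -0.124  0.155]
service_mark t [284.  200.1] 0.61 [ 0.533 -0.12   0.16 ]
service_mark t [219.1 198. ] 0.45 [0.552 0.079 0.174]
cap_grip s [269.6 174.4] 0.77 [0.551 0.08  0.184]
cap_grip s [304.3 231.8] 0.65 [0.718 0.161 0.067]
cap_grip s [329.  220.9] 0.62 [0.669 0.261 0.052]
cap_grip t [217.4 201.9] 0.95 [0.541 0.085 0.168]
cap_grip t [168.1 253.8] 0.9 [0.404 0.258 0.068]
cap_grip t [167.9 173.5] 0.88 [0.679 0.254 0.034]
opening s [268.9 177.1] 0.58 [0.568 0.074 0.186]
opening t [222.4 202.2] 0.55 [0.534 0.069 0.192]
brush s [247.9 191.4] 0.78 [ 0.61  -0.002  0.171]
brush s [207.9 181.1] 0.46 [ 0.514 -0.124  0.156]
brush t [243.4 187.1] 0.88 [0.578 0.002 0.185]
1 52.37171843577025 [ 1.55730483 -0.13508472  0.97259395]
2 45.40771863777742 [0.26784956 0.00732964 1.54663244]
{'t': 0.7, 'q': array([-1.38998350e+00,  5.26662946e-02,  1.61285258e+00, -3.21041967e-05,
        1.47602442e+00, -1.19011030e-01]), 'dq': array([-3.46174814e-04,  7.69007099e-05,  5.92785505e-05,  1.33842520e-03,
       -1.17802260e-04,  1.69009655e-04]), 'effort': array([ 8.93386050e-05, -3.93551230e+01, -3.70369291e+01, -6.27842815e-05,
        4.65536359e-04,  7.26334832e-07]), 'tool_pos': array([ 0.18457908, -0.59711642,  0.23135285]), 'tool_rot': array([ 2.52825780e+00, -1.86471395e+00,  2.21123480e-05]), 'contact_force': array([ 0.49520757, -0.63828304,  0.67409926]), 'wrist_torque': array([ 0.08838167, -0.02181548,  0.07183923]), 'opening': 0.08548733661904456}
```

Run:
```python
from h import *
import pickle
s,t=pickle.load(open("p0.pkl","rb"))
save(s,"s0c.png",(170,120,340,250),4.5);save(t,"t0c.png",(190,150,320,250),6)
```

```text
(no output)
```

View pics/t0.png

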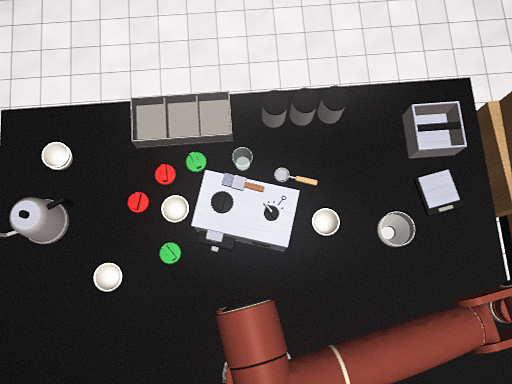

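View pics/s0.png

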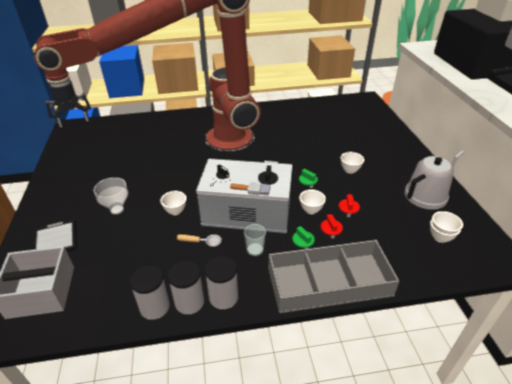

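```bash
sleep 1; ls pics
```

```text
s0.png
s0c.png
t0.png
t0c.png
```

View pics/t0c.png

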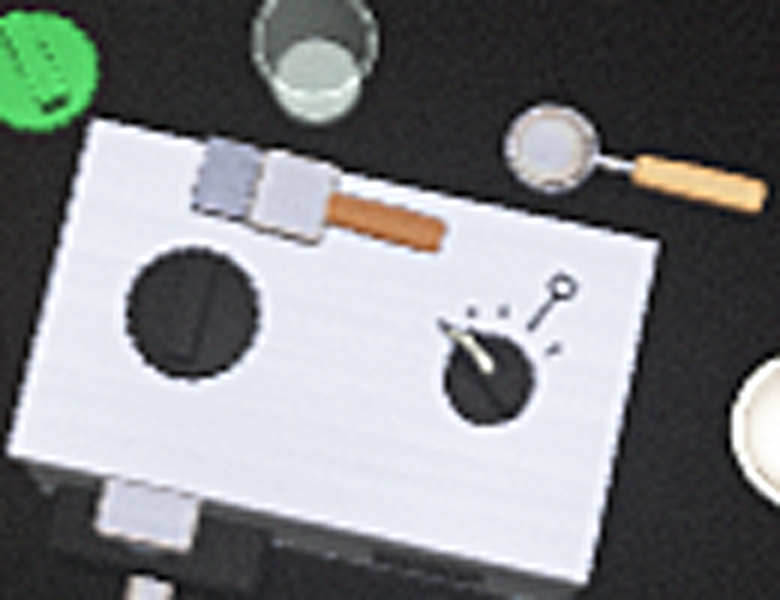

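View pics/s0c.png

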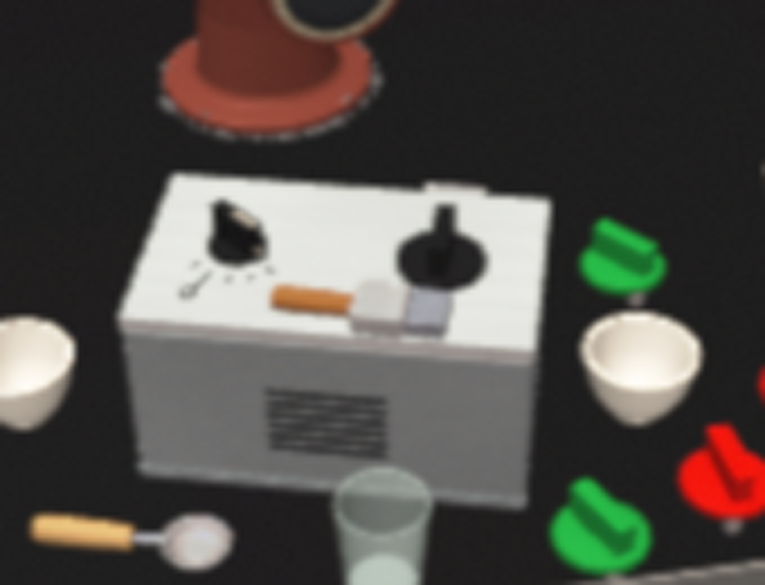

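The top view shows the grinder deck, with the black cap at about (222,202), the selector at about (271,213) and the service ring at about (284,198). The pointer is up-left, apparently at mark 0. Next I'll measure the deck corners and the knob and cap axes.

```bash
cat > meas.py <<'E'
from h import *
import pickle
s,t=pickle.load(open("p0.pkl","rb"))
def c(u,v,o,k): return ((u+.5)/k-.5+o[0],(v+.5)/k-.5+o[1])
T=[c(*x,(190,150),6) for x in [(92,120),(658,240),(585,582),(10,455)]]
S=[c(*x,(170,120),4.5) for x in [(535,352),(121,322),(172,176),(550,198)]]
for a,b in zip(T,S):
    X,e=tri(t,a,s,b); print("tri",np.round(X,4),round(e,4),"z.16:",np.round(atz(t,a,.16),4),np.round(atz(s,b,.16),4))
P=np.array([atz(t,a,.16) for a in T])
print("edges",[round(np.linalg.norm(P[i]-P[(i+1)%4]),4) for i in range(4)])
ctr=P.mean(0); ydir=(P[0]+P[3]-P[1]-P[2])[:2]; yaw=np.arctan2(-ydir[0],ydir[1])
xd=(P[0]+P[1]-P[2]-P[3])[:2]; print("ctr",ctr,"yaw",np.degrees(yaw),np.degrees(np.arctan2(xd[1],xd[0])))
def G(x,y,z): return np.array([ctr[0]+x*np.cos(yaw)-y*np.sin(yaw),ctr[1]+x*np.sin(yaw)+y*np.cos(yaw),z])
sel=G(0,-.08,.181); print("sel",sel, proj(t,sel),proj(s,sel))
ring=atz(t,c(562,287,(190,150),6),.16); r2=atz(s,c(187,290,(170,120),4.5),.16)
print("ring",ring,r2,np.linalg.norm((ring-sel)[:2]), "ang",np.degrees(np.arctan2(*(ring-sel)[1::-1])))
tip=atz(t,c(440,322,(190,150),6),.175); print("ptr ang",np.degrees(np.arctan2(*(tip-sel)[1::-1])))
# grey masks for dark bits
for nm,p,box in (("t",t,(190,150,320,250)),):
    g=cv2.cvtColor(p["color"],cv2.COLOR_RGB2GRAY)
    cv2.imwrite("pics/x.png",g)
capd=atz(t,c(192,313,(190,150),6),.169);print("capdisc",capd)
a=atz(t,c(212,265,(190,150),6),.197);b=atz(t,c(185,360,(190,150),6),.197)
print("bar",a,b)
for pt in [(221,270),(200,265),(175,357),(195,361)]: print(atz(t,c(*pt,(190,150),6),.197))
for n in("cap_grip","selector_grip","opening","service_mark"):
    X,e=tri(t,imaging_t:=imaging.mark_of(n,t)[0]["uv"],s,imaging.mark_of(n,s)[0]["uv"]); print(n,X,e)
E
python3 meas.py
```

```text
tri [0.6492 0.1197 0.1586] 0.0039 z.16: [0.6485 0.1176 0.16  ] [0.6509 0.1212 0.16  ]
tri [ 0.5628 -0.1676  0.1579] 0.0048 z.16: [ 0.5622 -0.1698  0.16  ] [ 0.5658 -0.1651  0.16  ]
tri [ 0.3897 -0.1152  0.1604] 0.0011 z.16: [ 0.3897 -0.1158  0.16  ] [ 0.3892 -0.1146  0.16  ]
tri [0.4766 0.1718 0.1623] 0.006 z.16: [0.4763 0.1691 0.16  ] [0.4735 0.1758 0.16  ]
edges [np.float64(0.3001), np.float64(0.1808), np.float64(0.2978), np.float64(0.1797)]
ctr [5.19160374e-01 3.00144920e-04 1.60000000e-01] yaw -16.810358043552842 -17.022117808196334
sel [ 0.49602399 -0.07628123  0.181     ] [271.33495013 211.75331277] [221.03413762 170.38115131]
ring [ 0.54138058 -0.11809782  0.16      ] [ 0.53743819 -0.11487214  0.16      ] 0.06169154901386621 ang -42.67456015619362
ptr ang 38.198582301590484
capdisc [0.54063988 0.07196132 0.169     ]
bar [0.55876413 0.05907978 0.197     ] [0.51160312 0.07565695 0.197     ]
[0.55586435 0.05475736 0.197     ]
[0.55922577 0.06507057 0.197     ]
[0.51349783 0.08051747 0.197     ]
[0.51071643 0.07073291 0.197     ]
cap_grip [0.53980557 0.08338217 0.17497788] 0.0020516496564576673
selector_grip [ 0.48979647 -0.07217383  0.19528717] 0.009350753237147512
opening [0.54070769 0.07477064 0.16481164] 0.010142503448369485
service_mark [ 0.53115131 -0.12175747  0.16779461] 0.005673735184937622
```

Run:
```python
from h import *
import pickle
s,t=pickle.load(open("p0.pkl","rb"))
def k(p,n,crop):
    im=p["color"][crop[1]:crop[3],crop[0]:crop[2],::-1].astype(float)
    im=np.clip(255*(im/255)**.4,0,255).astype(np.uint8)
    return cv2.resize(im,(400,400),interpolation=cv2.INTER_NEAREST)
cv2.imwrite("pics/z.png",np.hstack([k(t,0,(205,185,240,220)),k(t,0,(255,190,290,225))]))
```

```text
(no output)
```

View pics/z.png

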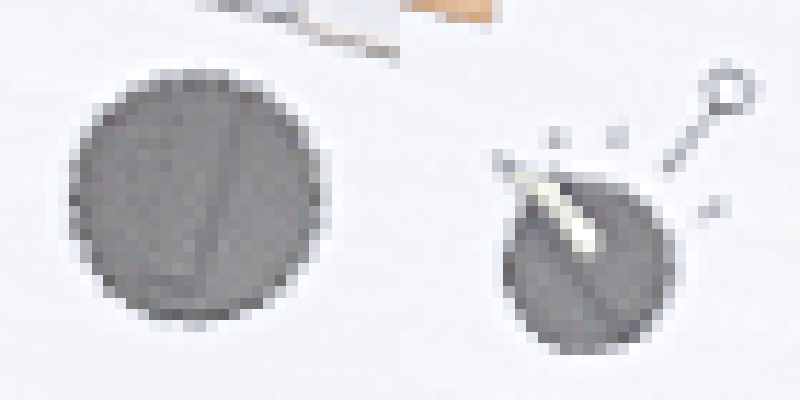

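```bash
cat > m2.py <<'E'
from meas import *
print('-----')
def blob(p,box,thr=110):
    x0,y0,x1,y1=box
    g=cv2.cvtColor(p["color"],cv2.COLOR_RGB2GRAY)[y0:y1,x0:x1]
    g=cv2.resize(g,None,fx=8,fy=8,interpolation=cv2.INTER_CUBIC)
    m=(g<thr).astype(np.uint8)
    m=cv2.morphologyEx(m,cv2.MORPH_OPEN,np.ones((49,49),np.uint8)) 
    n,l,st,ce=cv2.connectedComponentsWithStats(m); i=1+np.argmax(st[1:,4])
    cs,_=cv2.findContours((l==i).astype(np.uint8),0,2); (e,ax,an)=cv2.fitEllipse(max(cs,key=len))
    return ((e[0]+.5)/8-.5+x0,(e[1]+.5)/8-.5+y0),np.array(ax)/8
for nm,box,zz,g in(("cap",(205,188,240,220),.1645,(0,.08)),("sel",(262,200,285,225),.1635,(0,-.08))):
    e,ax=blob(t,box); X=atz(t,e,zz); print(nm,e,ax,np.round(X,4),"pred",np.round(G(*g,zz),4))
# corners by subpixel line fits of the deck in top picture
g=cv2.cvtColor(t["color"],cv2.COLOR_RGB2GRAY).astype(float)
from scipy.ndimage import map_coordinates
L=[]
for i in range(4):
    a=np.array(T[i]);b=np.array(T[(i+1)%4]);d=(b-a)/np.linalg.norm(b-a);n=np.array([d[1],-d[0]])
    pts=[]
    for f in np.linspace(.1,.9,30):
        q=a+f*(b-a); o=np.linspace(-3,3,61); v=map_coordinates(g,[q[1]+o*n[1],q[0]+o*n[0]],order=1)
        if v.max()<180: continue
        k=np.where((v[:-1]-160)*(v[1:]-160)<0)[0]
        if len(k)==1: pts.append(q+o[k[0]]*n)
    pts=np.array(pts,np.float32); vx,vy,x0,y0=cv2.fitLine(pts,cv2.DIST_HUBER,0,.01,.01).ravel(); L.append(np.cross([x0,y0,1],[x0+vx,y0+vy,1])); print(len(pts))
C=[np.cross(L[i-1],L[i]) for i in range(4)]; C=[x[:2]/x[2] for x in C]
print(np.round(C,1),np.round(T,1))
P=np.array([atz(t,a,.16) for a in C]); ctr=P.mean(0)
ydir=(P[0]+P[3]-P[1]-P[2])[:2]; yaw=np.arctan2(-ydir[0],ydir[1]);xd=(P[0]+P[1]-P[2]-P[3])[:2]
print("edges",[round(np.linalg.norm(P[i]-P[(i+1)%4]),4) for i in range(4)],ctr,np.degrees(yaw),np.degrees(np.arctan2(xd[1],xd[0])))
print("depth deck z",[np.round(atd(t,(u,v)),3) for u,v in((245,205),(235,215),(280,225))])
print(atd(s,(246,170)))
# cap bar top from zoom
def z(u,v): return atz(t,(205+u/11.43-.5,185+v/11.43-.5),.197)
for q in((240,110),(203,283),(145,280)): print(z(*q))
E
python3 m2.py | sed -n '/-----/,$p'
```

```text
-----
cap (221.548978805542, 201.8350658416748) [21.66725159 21.81585693] [0.5413 0.0723 0.1645] pred [0.5423 0.0769 0.1645]
sel (270.94399642944336, 214.99061679840088) [10.63488579 13.13861656] [ 0.4891 -0.0753  0.1635] pred [ 0.496  -0.0763  0.1635]
27
30
24
30
[[205.  169.2]
 [299.1 190. ]
 [287.2 246.9]
 [190.8 225.1]] [[204.9 169.6]
 [299.2 189.6]
 [287.1 246.6]
 [191.2 225.4]]
edges [np.float64(0.3), np.float64(0.1802), np.float64(0.3001), np.float64(0.1803)] [0.51915183 0.00068242 0.16      ] -17.180465093595608 -17.12986243516658
depth deck z [array([0.527, 0.001, 0.161]), array([0.498, 0.034, 0.163]), array([ 0.456, -0.1  ,  0.162])]
[0.48146917 0.01093785 0.16007787]
[0.55748442 0.05741647 0.197     ]
[0.51215877 0.07011016 0.197     ]
[0.51411853 0.08515342 0.197     ]
```

```bash
cat > m3.py <<'E'
from m2 import *
print('=====')
gs=cv2.cvtColor(s["color"],cv2.COLOR_RGB2GRAY).astype(float)
L=[]
for i in range(4):
    a=np.array(S[i]);b=np.array(S[(i+1)%4]);d=(b-a)/np.linalg.norm(b-a);n=np.array([d[1],-d[0]])
    pts=[]
    for f in np.linspace(.08,.92,30):
        q=a+f*(b-a); o=np.linspace(-3,3,61); v=map_coordinates(gs,[q[1]+o*n[1],q[0]+o*n[0]],order=1)
        k=np.argmax(abs(np.convolve(v,[1]*5+[-1]*5,'valid')))+4.5
        pts.append(q+(-3+k*.1)*n)
    pts=np.array(pts,np.float32); vx,vy,x0,y0=cv2.fitLine(pts,cv2.DIST_HUBER,0,.01,.01).ravel(); L.append(np.cross([x0,y0,1],[x0+vx,y0+vy,1]))
C2=[np.cross(L[i-1],L[i]) for i in range(4)]; C2=[x[:2]/x[2] for x in C2]
print(np.round(C2,1),np.round(S,1))
P=np.array([atz(s,a,.16) for a in C2]);print([round(np.linalg.norm(P[i]-P[(i+1)%4]),4) for i in range(4)],P.mean(0))
for a,b in zip(C,C2): print(tri(t,a,s,b))
E
python3 m3.py | sed -n '/=====/,$p'
```

```text
=====
[[288.4 197.2]
 [195.4 190.2]
 [207.8 158.3]
 [292.  163.9]] [[288.5 197.8]
 [196.5 191.2]
 [207.8 158.7]
 [291.8 163.6]]
[np.float64(0.3029), np.float64(0.1822), np.float64(0.3037), np.float64(0.1806)] [0.51749947 0.00367417 0.16      ]
(array([0.64952633, 0.11919798, 0.16169826]), np.float64(0.0038656519692089612))
(array([ 0.56088671, -0.16871988,  0.16039274]), np.float64(0.0007563973244833081))
(array([ 0.38862576, -0.11528382,  0.16161661]), np.float64(0.0014308476795255628))
(array([0.47755557, 0.1728016 , 0.16159098]), np.float64(0.004817861778368487))
```

```bash
cat > go.py <<'E'
import sys
from h import *
def rel(x,y,z,head):
    o=monitor.get_obs(); R=Ro.from_rotvec(o["tool_rot"]).as_matrix()
    d=R.T@(np.array([x,y,z])-o["tool_pos"]); h=np.degrees(np.arctan2(R[1,0],R[0,0]))
    print("t",o["t"],"pos",np.round(o["tool_pos"],4),"head",round(h,1),"tilt",round(np.degrees(np.arccos(-R[2,2])),2),"q6",round(o["q"][5],3),"F",np.round(o["contact_force"],1),"M",np.round(o["wrist_torque"],2),"op",round(o["opening"],4))
    print("move",np.round(d,4),"roll",round(np.radians(h-head),4), "alt",round(np.radians((h-head+180)%360-180),4))
rel(*map(float,sys.argv[1:5]))
E
python3 go.py .4953 -.0748 .24 -55
```

```text
t 1.9 pos [ 0.1846 -0.5971  0.2313] head -72.8 tilt 0.0 q6 -0.119 F [-0.2 -0.1  0.3] M [ 0.   -0.03 -0.  ] op 0.0855
move [-0.4073 -0.4511 -0.0087] roll -0.3111 alt -0.3111
```

step_arm --targets '[-0.407, -0.451, -0.009, -0.311, -0.407, -0.451, -0.009, -0.311, -0.407, -0.451, -0.009, -0.311, -0.407, -0.451, -0.009, -0.311, -0.407, -0.451, -0.009, -0.311, -0.407, -0.451, -0.009, -0.311, -0.407, -0.451, -0.009, -0.311, -0.407, -0.451, -0.009, -0.311, -0.407, -0.451, -0.009, -0.311, -0.407, -0.451, -0.009, -0.311, -0.407, -0.451, -0.009, -0.311, -0.407, -0.451, -0.009, -0.311]' --grip 0.045

```text
t: 2.9
tool_pos: [0.4409, -0.1656, 0.2392]
tool_rot: [2.786, -1.451, 0.002]
contact_force: [1.1, -0.2, -0.3]
opening: 0.0454
```

```bash
python3 go.py .4953 -.0748 .24 -55
```

```text
t 2.9 pos [ 0.4409 -0.1656  0.2392] head -55.0 tilt 0.08 q6 0.443 F [ 1.1 -0.2 -0.3] M [-0.02 -0.01 -0.03] op 0.0454
move [-0.0432 -0.0966 -0.0008] roll -0.0002 alt -0.0002
```

step_arm --targets '[-0.043, -0.097, 0, 0, -0.043, -0.097, 0, 0, -0.043, -0.097, 0, 0, -0.043, -0.097, 0, 0, -0.043, -0.097, 0, 0, -0.043, -0.097, 0, 0]'

```text
t: 3.4
tool_pos: [0.4956, -0.0749, 0.2391]
tool_rot: [2.786, -1.45, 0.002]
contact_force: [0.3, 0.5, -0.1]
opening: 0.0448
```

```bash
python3 go.py .4953 -.0748 .171 -55
python3 - <<'E'
from h import *
s=imaging.get_image("scene");save(s,"s1.png",(170,110,300,210),6)
E
```

```text
t 3.4 pos [ 0.4956 -0.0749  0.2391] head -55.0 tilt 0.08 q6 0.662 F [ 0.3  0.5 -0.1] M [ 0.02  0.   -0.01] op 0.0448
move [-0.0004  0.0001  0.0681] roll -0.0001 alt -0.0001
```

View pics/s1.png

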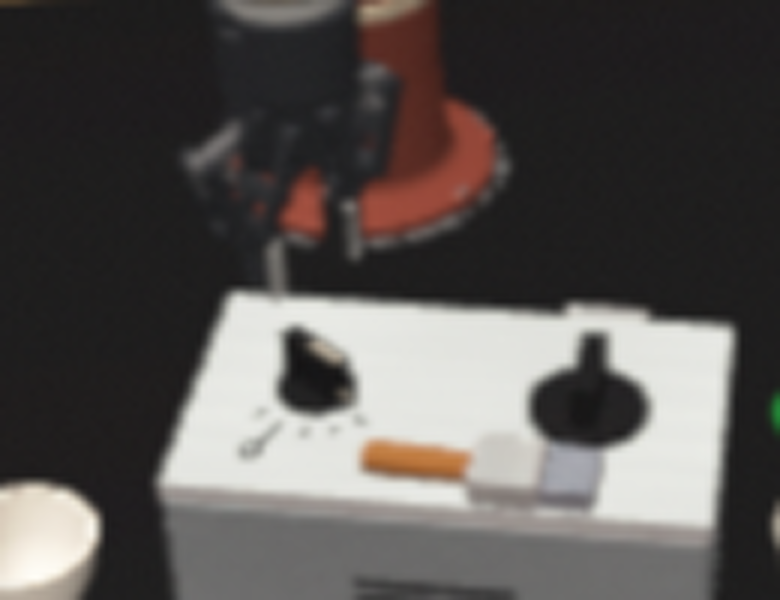

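step_arm --targets '[0, 0, 0.03, 0, 0, 0, 0.045, 0, 0, 0, 0.055, 0, 0, 0, 0.061, 0, 0, 0, 0.065, 0, 0, 0, 0.067, 0, 0, 0, 0.067, 0]'

```text
t: 4.03
tool_pos: [0.4957, -0.0758, 0.1726]
tool_rot: [2.785, -1.453, 0.003]
contact_force: [-0.2, 0.0, 0.7]
opening: 0.0451
```

step_arm --targets '[0, 0, 0, 0, 0, 0, 0, 0, 0, 0, 0, 0, 0, 0, 0, 0]' --grip 0.012 --force 20

```text
t: 4.37
tool_pos: [0.495, -0.0742, 0.1738]
tool_rot: [-2.784, 1.451, 0.003]
contact_force: [-6.4, 6.3, 6.3]
opening: 0.0135
```

```bash
python3 go.py .4953 -.0748 .171 -55
```

```text
t 4.3667 pos [ 0.495  -0.0742  0.1738] head -55.1 tilt 0.16 q6 0.662 F [-6.4  6.3  6.3] M [ 1.    1.01 -0.01] op 0.0135
move [0.0007 0.0001 0.0028] roll -0.0011 alt -0.0011
```

step_arm --targets '[0, 0, 0, 0.07, 0, 0, 0, 0.14, 0, 0, 0, 0.21, 0, 0, 0, 0.28, 0, 0, 0, 0.35, 0, 0, 0, 0.42, 0, 0, 0, 0.49, 0, 0, 0, 0.56, 0, 0, 0, 0.63, 0, 0, 0, 0.68, 0, 0, 0, 0.68]' --force 30

```text
t: 5.28
tool_pos: [0.4948, -0.0735, 0.1739]
tool_rot: [-2.14, 2.297, 0.006]
contact_force: [-2.6, 4.1, 1.3]
opening: 0.0137
```

```bash
python3 go.py .4953 -.0748 .172 -132.4
```

```text
t 5.2833 pos [ 0.4948 -0.0735  0.1739] head -94.1 tilt 0.24 q6 1.343 F [-2.6  4.1  1.3] M [0.35 0.15 0.06] op 0.0137
move [ 0.0013 -0.0006  0.0019] roll 0.6692 alt 0.6692
```

step_arm --targets '[0, 0, 0, 0.07, 0, 0, 0, 0.14, 0, 0, 0, 0.21, 0, 0, 0, 0.28, 0, 0, 0, 0.35, 0, 0, 0, 0.42, 0, 0, 0, 0.49, 0, 0, 0, 0.56, 0, 0, 0, 0.63, 0, 0, 0, 0.67, 0, 0, 0, 0.67]'

```text
t: 6.2
tool_pos: [0.495, -0.073, 0.1739]
tool_rot: [-1.267, 2.873, 0.007]
contact_force: [-0.3, 2.0, -4.0]
opening: 0.0134
```

```bash
python3 go.py .4953 -.0748 .172 -132.4
```

```text
t 6.2 pos [ 0.495  -0.073   0.1739] head -132.4 tilt 0.28 q6 2.012 F [-0.3  2.  -4. ] M [ 0.36 -0.17 -0.07] op 0.0134
move [ 0.0011 -0.0014  0.0019] roll 0.0001 alt 0.0001
```

step_arm --targets '[0, 0, 0, 0, 0, 0, 0, 0, 0, 0, 0, 0, 0, 0, -0.02, 0, 0, 0, -0.04, 0, 0, 0, -0.065, 0, 0, 0, -0.065, 0]' --grip 0.045

```text
t: 6.78
tool_pos: [0.4976, -0.0744, 0.2451]
tool_rot: [-1.265, 2.866, -0.003]
contact_force: [0.9, -0.3, 1.8]
opening: 0.0448
```

```bash
python3 go.py .541 .0732 .24 73
python3 - <<'E'
from h import *
s=imaging.get_image("scene");save(s,"s2.png",(170,110,300,210),6)
E
```

```text
t 6.7833 pos [ 0.4976 -0.0744  0.2451] head -132.4 tilt 0.5 q6 2.011 F [ 0.9 -0.3  1.8] M [ 0.03 -0.04  0.  ] op 0.0448
move [-0.1382  0.0674  0.0057] roll -3.5842 alt 2.6989
```

View pics/s2.png

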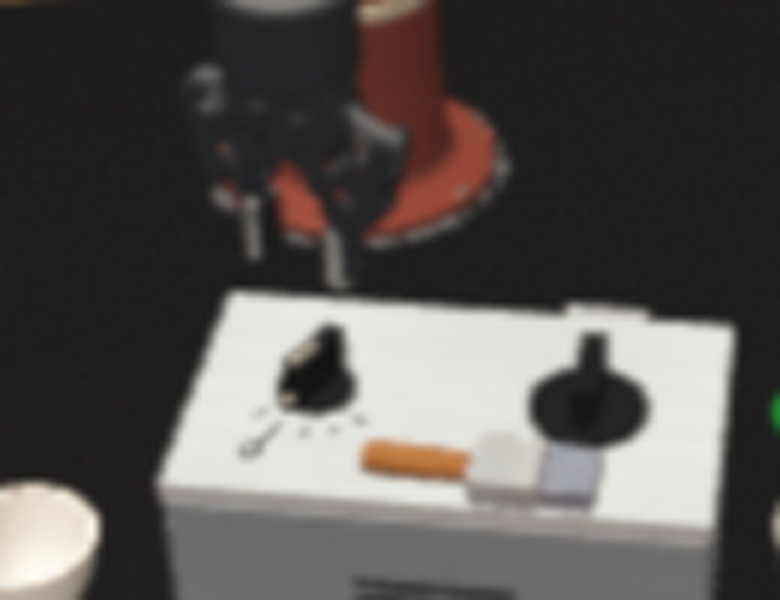

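step_arm --targets '[-0.03, 0.015, 0, -0.12, -0.06, 0.03, 0, -0.24, -0.09, 0.045, 0, -0.36, -0.12, 0.06, 0, -0.48, -0.138, 0.067, 0, -0.6, -0.138, 0.067, 0, -0.72, -0.138, 0.067, 0, -0.84, -0.138, 0.067, 0, -0.96, -0.138, 0.067, 0, -1.08, -0.138, 0.067, 0, -1.2, -0.138, 0.067, 0, -1.32, -0.138, 0.067, 0, -1.44]'

```text
t: 7.83
tool_pos: [0.5399, 0.0729, 0.2419]
tool_rot: [-2.85, 1.314, -0.005]
contact_force: [-0.9, 0.3, 0.9]
opening: 0.0448
```

```bash
python3 go.py .541 .0732 .243 73
```

```text
t 7.8333 pos [0.5399 0.0729 0.2419] head -49.5 tilt 0.27 q6 0.86 F [-0.9  0.3  0.9] M [-0.04  0.02  0.04] op 0.0448
move [ 0.0005 -0.0011 -0.001 ] roll -2.138 alt -2.138
```

step_arm --targets '[0, -0.001, 0, -0.12, 0, -0.001, 0, -0.24, 0, -0.001, 0, -0.36, 0, -0.001, 0, -0.48, 0, -0.001, 0, -0.6, 0, -0.001, 0, -0.72, 0, -0.001, 0, -0.84, 0, -0.001, 0, -0.96, 0, -0.001, 0, -1.08, 0, -0.001, 0, -1.2, 0, -0.001, 0, -1.32, 0, -0.001, 0, -1.44]'

```text
t: 8.83
tool_pos: [0.5402, 0.0734, 0.2405]
tool_rot: [-3.008, -0.902, -0.004]
contact_force: [-0.4, -0.0, -0.1]
opening: 0.0451
```

step_arm --targets '[0, 0, 0, -0.12, 0, 0, 0, -0.24, 0, 0, 0, -0.36, 0, 0, 0, -0.48, 0, 0, 0, -0.6, 0, 0, 0, -0.7, 0, 0, 0, -0.7, 0, 0, 0, -0.7]'

```text
t: 9.5
tool_pos: [0.5398, 0.0733, 0.2395]
tool_rot: [-2.519, -1.876, -0.003]
contact_force: [-0.5, 0.2, -0.7]
opening: 0.0448
```

```bash
python3 go.py .541 .0732 .175 73;  python3 - <<'E'
from h import *
s=imaging.get_image("scene");save(s,"s3.png",(190,90,320,190),6)
E
```

```text
t 9.5 pos [0.5398 0.0733 0.2395] head 73.3 tilt 0.11 q6 -1.283 F [-0.5  0.2 -0.7] M [0.01 0.03 0.01] op 0.0448
move [0.0002 0.0011 0.0645] roll 0.006 alt 0.006
```

View pics/s3.png

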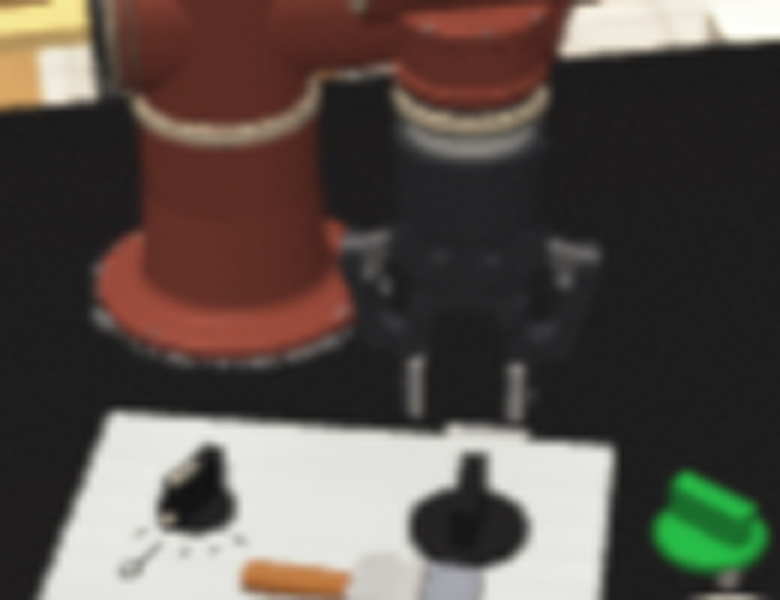

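The knob points at the service line, and the open fingers are centred on the cap bar. Next I'll descend and grip lightly.

step_arm --targets '[0, 0.001, 0.03, 0, 0, 0.001, 0.045, 0, 0, 0.001, 0.054, 0, 0, 0.001, 0.06, 0, 0, 0.001, 0.063, 0, 0, 0.001, 0.064, 0, 0, 0.001, 0.064, 0]'

```text
t: 10.13
tool_pos: [0.5414, 0.0731, 0.1765]
tool_rot: [2.52, 1.876, 0.005]
contact_force: [-0.3, -0.2, -0.2]
opening: 0.0447
```

step_arm --targets '[0, 0, 0, 0, 0, 0, 0, 0, 0, 0, 0, 0, 0, 0, 0, 0]' --grip 0.012 --force 20

```text
t: 10.47
tool_pos: [0.5422, 0.0732, 0.1778]
tool_rot: [2.519, 1.875, 0.008]
contact_force: [0.2, 0.7, 2.6]
opening: 0.0156
```

```bash
python3 go.py .541 .0732 .175 73
```

```text
t 10.4667 pos [0.5422 0.0732 0.1778] head 73.3 tilt 0.3 q6 -1.283 F [0.2 0.7 2.6] M [ 0.01 -0.03 -0.02] op 0.0156
move [-0.0003 -0.0011  0.0028] roll 0.0058 alt 0.0058
```

step_arm --targets '[0, 0, 0, 0, 0, 0, 0, -0.04, 0, 0, 0, -0.08, 0, 0, 0, -0.12, 0, 0, 0, -0.16, 0, 0, 0, -0.19, 0, 0, 0, -0.19]' --force 40

```text
t: 11.05
tool_pos: [0.5422, 0.0732, 0.1779]
tool_rot: [2.329, 2.106, 0.008]
contact_force: [0.4, 1.0, 0.8]
opening: 0.0149
```

```bash
python3 go.py .541 .0732 .175 73
```

```text
t 11.05 pos [0.5422 0.0732 0.1779] head 84.3 tilt 0.3 q6 -1.474 F [0.4 1.  0.8] M [-0.02  0.06  0.05] op 0.0149
move [-0.0001 -0.0012  0.0029] roll 0.1964 alt 0.1964
```

step_arm --targets '[0, 0, 0, -0.02, 0, 0, 0, -0.04, 0, 0, 0, -0.06, 0, 0, 0, -0.08]'

```text
t: 11.38
tool_pos: [0.5421, 0.0732, 0.1779]
tool_rot: [2.241, 2.199, 0.007]
contact_force: [-0.1, 0.6, 1.2]
opening: 0.0153
```

```bash
python3 go.py .541 .0732 .175 73
```

```text
t 11.3833 pos [0.5421 0.0732 0.1779] head 88.9 tilt 0.29 q6 -1.555 F [-0.1  0.6  1.2] M [ 0.    0.06 -0.07] op 0.0153
move [ 0.     -0.0011  0.0029] roll 0.278 alt 0.278
```

step_arm --targets '[0, 0, 0, -0.02, 0, 0, 0, -0.04, 0, 0, 0, -0.06, 0, 0, 0, -0.06]'

```text
t: 11.72
tool_pos: [0.5421, 0.0732, 0.1779]
tool_rot: [2.172, 2.267, 0.007]
contact_force: [1.0, 0.9, 0.6]
opening: 0.0152
```

```bash
python3 go.py .541 .0732 .175 73
```

```text
t 11.7167 pos [0.5421 0.0732 0.1779] head 92.4 tilt 0.29 q6 -1.617 F [1.  0.9 0.6] M [ 0.03 -0.04  0.04] op 0.0152
move [ 0.0001 -0.0011  0.0029] roll 0.3392 alt 0.3392
```

step_arm --targets '[0, 0, 0, -0.02, 0, 0, 0, -0.04, 0, 0, 0, -0.06, 0, 0, 0, -0.08, 0, 0, 0, -0.08]'

```text
t: 12.13
tool_pos: [0.5421, 0.0733, 0.1779]
tool_rot: [2.078, 2.353, 0.007]
contact_force: [0.0, 1.2, 0.7]
opening: 0.0149
```

```bash
python3 go.py .541 .0732 .175 73;  python3 - <<'E'
from h import *
s=imaging.get_image("scene");save(s,"s4.png",(190,90,320,190),6)
E
```

```text
t 12.1333 pos [0.5421 0.0733 0.1779] head 97.1 tilt 0.3 q6 -1.698 F [0.  1.2 0.7] M [0.11 0.02 0.02] op 0.0149
move [ 0.0001 -0.0011  0.0029] roll 0.4206 alt 0.4206
```

View pics/s4.png

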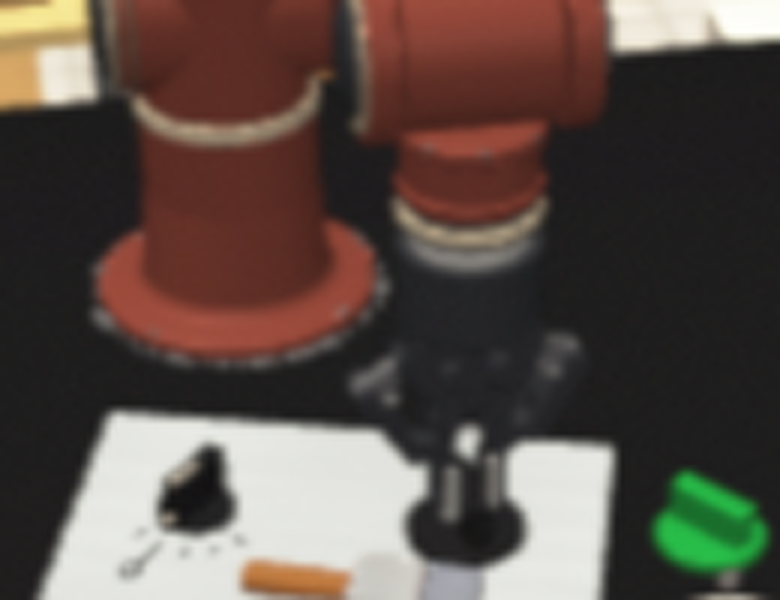

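The cap has turned 0.41 rad counterclockwise with no torque, so this is the right way. Continuing to about 1.5 rad.

step_arm --targets '[0, 0, 0, -0.09, 0, 0, 0, -0.18, 0, 0, 0, -0.27, 0, 0, 0, -0.36, 0, 0, 0, -0.45, 0, 0, 0, -0.54]'

```text
t: 12.68
tool_pos: [0.5422, 0.0735, 0.1779]
tool_rot: [1.37, 2.824, 0.007]
contact_force: [-0.2, 1.5, 1.3]
opening: 0.0151
```

```bash
python3 go.py .541 .0732 .175 73
```

```text
t 12.6833 pos [0.5422 0.0735 0.1779] head 128.2 tilt 0.32 q6 -2.241 F [-0.2  1.5  1.3] M [ 0.26  0.1  -0.09] op 0.0151
move [ 0.0005 -0.0011  0.0029] roll 0.9641 alt 0.9641
```

step_arm --targets '[0, 0, 0, -0.09, 0, 0, 0, -0.18, 0, 0, 0, -0.27, 0, 0, 0, -0.36, 0, 0, 0, -0.45, 0, 0, 0, -0.53, 0, 0, 0, -0.53]'

```text
t: 13.27
tool_pos: [0.5418, 0.0739, 0.1779]
tool_rot: [0.58, 3.085, 0.006]
contact_force: [-1.3, 1.2, 2.2]
opening: 0.0152
```

```bash
python3 go.py .541 .0732 .175 73;  python3 - <<'E'
from h import *
s=imaging.get_image("scene");save(s,"s5.png",(190,90,320,190),6)
E
```

```text
t 13.2667 pos [0.5418 0.0739 0.1779] head 158.7 tilt 0.28 q6 -2.773 F [-1.3  1.2  2.2] M [0.37 0.39 0.07] op 0.0152
move [ 0.0005 -0.0009  0.0029] roll 1.4956 alt 1.4956
```

View pics/s5.png

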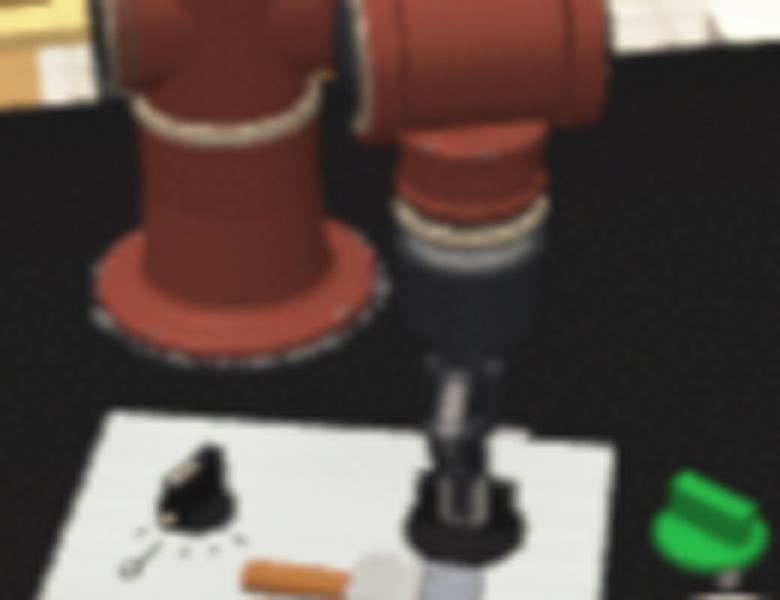

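The bar is now turned about 90°. Next is a gentle test lift.

step_arm --targets '[0, 0, 0, 0, 0, 0, -0.002, 0, 0, 0, -0.004, 0, 0, 0, -0.006, 0, 0, 0, -0.006, 0]' --force 60

```text
t: 13.73
tool_pos: [0.5415, 0.0737, 0.1838]
tool_rot: [0.585, 3.084, 0.006]
contact_force: [-1.3, 0.4, -2.0]
opening: 0.0146
```

```bash
python3 go.py .541 .0732 .25 158.7
```

```text
t 13.7333 pos [0.5415 0.0737 0.1838] head 158.5 tilt 0.25 q6 -2.769 F [-1.3  0.4 -2. ] M [ 0.08  0.21 -0.04] op 0.0146
move [ 0.0002 -0.0004 -0.0662] roll -0.0034 alt -0.0034
```

step_arm --targets '[0, 0, -0.006, 0, 0, 0, -0.014, 0, 0, 0, -0.022, 0, 0, 0, -0.03, 0, 0, 0, -0.04, 0, 0, 0, -0.05, 0, 0, 0, -0.06, 0, 0, 0, -0.07, 0, 0, 0, -0.077, 0, 0, 0, -0.08, 0, 0, 0, -0.08, 0, 0, 0, -0.08, 0]'

```text
t: 14.73
tool_pos: [0.5412, 0.0735, 0.2636]
tool_rot: [0.585, 3.085, 0.006]
contact_force: [-0.3, -0.8, -1.5]
opening: 0.0148
```

```bash
python3 go.py .541 .0732 .25 158.7;  python3 - <<'E'
from h import *
s=imaging.get_image("scene");save(s,"s6.png",(170,90,320,210),5)
E
```

```text
t 14.7333 pos [0.5412 0.0735 0.2636] head 158.5 tilt 0.23 q6 -2.77 F [-0.3 -0.8 -1.5] M [ 0.02 -0.01  0.05] op 0.0148
move [ 0.0001 -0.0003  0.0136] roll -0.0034 alt -0.0034
```

View pics/s6.png

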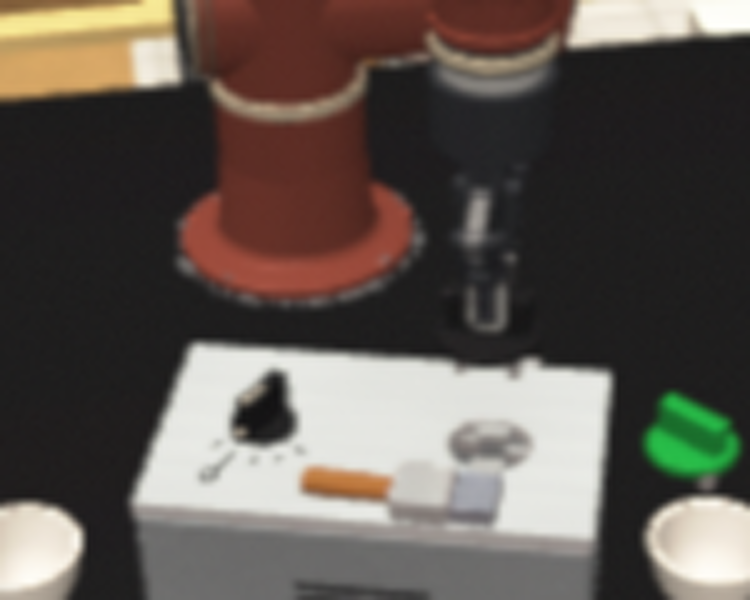

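The cap is in the gripper about 86 mm up, the opening is uncovered at about (490,445), the selector still points at the service line, and the brush hasn't moved.

step_arm --targets '[0, 0, 0, 0, 0, 0, 0, 0, 0, 0, 0, 0, 0, 0, 0, 0]'

```text
t: 15.12
tool_pos: [0.5408, 0.0735, 0.2627]
tool_rot: [0.586, 3.086, 0.005]
contact_force: [-0.9, -0.5, -1.5]
opening: 0.0151
```

```bash
python3 go.py .541 .0732 .25 158.7; python3 -c "
from station import monitor,ticket
import numpy as np
print(np.round(monitor.get_obs()['dq'],4)); print(ticket.finish_job())"
```

```text
t 15.1167 pos [0.5408 0.0735 0.2627] head 158.5 tilt 0.19 q6 -2.77 F [-0.9 -0.5 -1.5] M [ 0.04 -0.07 -0.03] op 0.0151
move [-0.0003 -0.0002  0.0127] roll -0.0034 alt -0.0034
[-0.0009 -0.0013 -0.0028  0.0007 -0.0002  0.0003]
the job is handed in; nothing more can be done
None
```

The selector is at the service mark and the black cap is off, held upright and still about 85 mm above its opening. I handed the job in at about 15 s.

- **Selector:** I turned it 1.35 rad clockwise from position 0 and let go. The pictures show it still pointing along the service line.
- **Cap thread:** It is a normal thread. I tried counterclockwise first, and the cap passed 0.35 rad with almost no torque (about 0.1 N m), so I didn't try the other way. I turned it about 1.49 rad, and it lifted free with only about 2 N on the wrist, roughly its own weight.
- **Last checks:** The tool tilt was 0.2°, the joints were practically still, and the gripper opening was 15 mm on the 16 mm bar. The last picture shows the uncovered opening, with the brush and the bowls in view unmoved. The glass, spoon and hopper were outside that close-up, and I didn't check them at the end.
- **Disagreements:** The two cameras put the grinder's centre about 3 mm apart sideways. I weighted the top view, and both grasps were well centred. The cap came out about 75 mm from the grinder's centre, not the 80 mm I first assumed from the selector's position.

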